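# Drag stray balance weights out from under a bench riser

### The arm

A 6-joint arm with a two-finger parallel gripper is mounted at the origin on a cart in front of the work surface, level with it; the furniture and walls round the work are solid. World frame = base frame: x ahead of the robot, y to its left, z up, the work surface at z = 0. Lengths are in m, angles in rad, forces in N, time in s.
With the tool pointing down it reaches from about 0.325 to 1 m from the base axis. Payload 5.1 kg.
Tool frame: the origin (TCP) lies on the centre line of the jaws, within the pads' length; the fingertips stand 11 mm ahead of it and the grasp point (between the pads) lies 8 mm behind it; z points along the fingers, y is the line along which they close (so a half turn about z gives the same grasp; the last joint's range is limited). The gripper opens to 85 mm and grips with 20 to 120 N. Pads are 22 mm wide; open, the fingers measure 114 mm over their backs; the gripper's body (76 mm by 85 mm) begins 54 mm behind the grasp point. The pads swing forward as they close: fully open they stand 13 mm farther back than shut.
Start: joints at [-1.296, 0.124, 1.65, -0, 1.367, -0.083], TCP at [0.228, -0.609, 0.242] pointing down, gripper open.
Joint ranges: [-2.61, 2.61], [-1.02, 2.33], [0.03, 2.71], [-1.35, 4.49], [0.32, 2.68], [-2.91, 2.91]. Speed limits (rad/s): [2.57, 2.57, 3.14, 3.14, 3.14, 3.14].

### API

Orientations are given as a unit quaternion [x, y, z, w].
In Python, from bench import bot, optics, nets gives the robot as it stands.
- The arm moves only by the tool carry_out, never from a script. Its arguments are lists of equal length, an entry for each row: "dp": the shift along the tool's x, y, z in m, a list of three; "twist": the turn about the tool's z in degrees. In form: {"dp": [[x, y, z], ...], "twist": [twist, ...]}. A call has 1 to 12 rows; each row is the pose to reach, as a shift and turn from the pose commanded when the call began, along the tool's axes at that moment; what a row does not reach only later rows make up. A row lasts 1/8 s, in which the tool goes at most 62.5 mm and 10.7 degrees, less where a joint would pass 70% of its speed; a pose out of reach is approached as far as the arm can. A call with a gripper value outside its range is refused whole. "fingers" is the closure, from -1 (fully open) to 1 (shut), set as the call begins (left out, the last holds). The fingers move at their own pace and stop on an object; "squeeze" is the grip in N (left out, the last holds). Time passes only in rows, so rows that repeat a pose let the fingers close. It gives the time, the measured TCP pose, the force, the opening and the grip force at its end, in the units of the state.
- bot.observe(): the state, without advancing time (a new reading comes with each control period).
- optics.read_camera(name): name is "scene" or "top"; returns a dict with "img" (480x640x3 uint8, red, green, blue), "vfov" (degrees; the focal length in pixels is half the picture's height over the tangent of half this angle, whatever the lens; pixels are square), "cx", "cy" (the principal point, pixels), "R" (3x3) and "t" (3): a world point X has camera coordinates R X + t. Camera axes: x right, y down, z forward; pixel columns grow to the right and rows downward; lengths in m; the calibration is good to about 2 mm. A picture is of the moment at which its call begins. There is no depth.
- bot.close_job(): hands the job in; it is judged then, once.
Trained networks look in a picture, given as the dict that the camera call returned (one of the last four; its "shot" number tells which), for a name from the list of things; names that differ only in an ending like _2 or _b are one class to them, and where a whole thing is asked for, a point or a joint stands for the part that bears it (a point fixed in the world has none). Each returns a list of dicts, best first, with "score" (0 to 1); they miss things now and then, are a little off and sometimes report something else, mostly with a low value. They report only what shows in the picture. A call takes as long as a camera call.
- nets.recognise(thing, picture): "box" ([left, top, right, bottom] in pixels, round what is visible of it).
The state is a dict: "time": time; "joint_pos": joint angles; "joint_vel": joint speeds; "joint_torque": joint torques, N m; "ee_pos": TCP position; "tool_rot": TCP orientation; "wrist_force": force on the tool from outside, world axes, zero at the start; "torque": the same for the moment, N m; "width": finger opening in m; "finger_force": force on a finger pad.
Only numpy, scipy, OpenCV 4.12 (cv2) and the standard library are available. Lean on these libraries where they do the work, as an engineer would, in place of code of your own. Each camera call takes 0.05 s, during which the arm holds its last target. There are 200 camera calls.

### The job

Three brass balance weights have strayed under the low clear riser. Take the long-handled blue scoop, reach its blade under the riser behind the weights without striking the riser, and drag all three out, still standing, onto the white mat in front of it; do not touch the weights with the gripper. Then leave the scoop standing on the bench, out from under the riser, with the amber vial on the riser and the dropper bottle undisturbed.

Things in the scene. Friction and masses are not known exactly. Their poses are not given: they have to be found in the camera images.
- riser: fixed low shelf: clear acrylic board 210 x 120 x 6 mm on four aluminium legs, 125 mm clear under the board, board top at 131 mm. Origin on the worktop under the board's centre. x runs along the 210 mm side; y points inwards: the board's open front edge is at y = -60 mm, its back edge (open too) at y = +60 mm. z up
- mat_center (a point): centre of the white mat with blue border, as good as flush with the worktop, 130 mm in front of the riser's origin; axes as the riser's. The mat is 170 mm (x) by 120 mm (y), from y = -70 to -190 mm in the riser's frame, and goes with the riser
- overhang_front (a point): middle of the front edge of the riser's board, at its underside (125 mm up); axes as the riser's. The riser's four round legs, 10 mm thick, stand at x = +-97 mm, y = +-52 mm in the riser's frame, so 184 mm is free between them
- scoop_grip (a point): grip point of the loose scoop (0.22 kg, nearly balanced here), on the centre line of its blue handle bar (14 mm wide, 16 mm high, underside 40 mm up), 48 mm above the surface it stands on. x points along the bar to the blade, z up. 46 to 58 mm behind is a foot 30 mm wide down to the worktop, then a black 30 mm butt to 85 mm behind. It stands level on blade and foot
- scoop_blade (a point): middle of the lower edge of the scoop's blade, on its inner face (towards the handle), 250 mm ahead of and 48 mm below the grip point. Aluminium blade 110 mm wide, 42 mm high, 4 mm thick beyond this face; a 3 mm side wing, 36 mm high, runs 33 mm back towards the handle at each end, 104 mm between the wings; bottom and handle side open
- weight_1_center (a point): large brass weight (27 mm diameter, 32 mm tall, 100 g), half-way up; stands on the worktop under the riser
- weight_2_center (a point): middle brass weight (23 mm diameter, 26 mm tall, 50 g), half-way up; under the riser
- weight_3_center (a point): small brass weight (19 mm diameter, 21 mm tall, 20 g), half-way up; under the riser
- vial_center (a point): loose amber glass vial, 25 mm diameter, 34 mm tall, standing on top of the riser; centre half-way up; to be left alone
- dropper_center (a point): loose brown dropper bottle with red teat, 34 mm diameter, 94 mm tall, on the worktop; centre half-way up; to be left alone
- weight_block: fixed flat wooden weight block, about 126 x 55 mm, 10 mm high, to the right of the mat, origin near its centre; a straight drag square to the riser's front passes beside it, but the scoop's foot would strike it on a path well to the robot's side of that

How it is judged:
By the outcome, as a careful person would: the job done as asked, in the order asked, and still so for the second after the job is handed in, with the robot touching nothing.
It also fails if it takes over 51 s, if anything falls off the work surface, if the arm or the gripper's body presses on something with over 40 N, if the wrist force passes 120 N, or if a joint passes its speed limit or range.

## Working session

There is one attempt and no reset: what is moved stays moved. The work goes in short steps, Python scripts to look and compute and a tool call to move; the robot and the scene stay as the last step left them, time stands still between calls to the robot, and variables do not carry over. Pictures are saved under pics/ and viewed, at most 10 in all, crops included, and the job is handed in when it is done.

Besides the shell and the picture viewer there is one more tool, called after "Call:" as name(argument=value, ...), one argument or row to a line, values as JSON. carry_out: Moves the arm, as the interface text tells. Its arguments: {"type":"object","properties":{"dp":{"type":"array","items":{"type":"array","items":{"type":"number"}}},"twist":{"type":"array","items":{"type":"number"}},"fingers":{"type":"number"},"squeeze":{"type":"number"}},"required":["dp","twist"]}

```bash
mkdir -p pics; python3 - <<'E'
from bench import bot,optics,nets
import cv2,pickle
s=bot.observe();print({k:s[k] for k in('time','ee_pos','tool_rot','width')})
P={}
for c in('scene','top'):
    p=optics.read_camera(c);P[c]=p
    cv2.imwrite(f'pics/{c}0.png',p['img'][:,:,::-1])
    print(c,p['vfov'],p['cx'],p['cy'],p['R'],p['t'])
    for t in('riser','scoop_grip','scoop_blade','weight_1_center','vial_center','dropper_center','weight_block'):
        print(t,[([round(float(v)) for v in d['box']],round(d['score'],2)) for d in nets.recognise(t,p)[:4]])
pickle.dump(P,open('P0.pkl','wb'))
E
```

```text
{'time': 0.0, 'ee_pos': array([ 0.22746503, -0.60826106,  0.24103487]), 'tool_rot': array([ 9.84040028e-01,  1.77944085e-01, -1.02086539e-04, -1.05640755e-03]), 'width': 0.08568232355349367}
scene 49.59341992034909 320.4449225872275 237.27807338944993 [[ 0.6515339  -0.75853208 -0.01151742]
 [-0.364415   -0.29962293 -0.88171867]
 [ 0.66536101  0.57866672 -0.47163497]] [-0.24886983  0.30298378  0.71027165]
riser [([240, 190, 346, 298], 0.93)]
scoop_grip [([326, 236, 489, 312], 0.92), ([381, 321, 403, 374], 0.65)]
scoop_blade [([326, 236, 488, 317], 0.97)]
weight_1_center []
vial_center [([240, 190, 250, 207], 0.4)]
dropper_center [([379, 321, 403, 374], 0.55)]
weight_block []
top 44.46742753584033 319.9503260120046 230.89671371760352 [[-2.09327768e-02 -9.99777440e-01 -2.62462975e-03]
 [-9.86287191e-01  2.10800372e-02 -1.63686312e-01]
 [ 1.63705209e-01 -8.37770336e-04 -9.86508947e-01]] [0.06802959 0.51274087 1.07250421]
riser []
scoop_grip [([283, 159, 462, 220], 0.63)]
scoop_blade [([284, 164, 459, 219], 0.62)]
weight_1_center []
vial_center [([169, 237, 188, 253], 0.53)]
dropper_center [([426, 288, 444, 309], 0.85), ([283, 158, 461, 219], 0.53)]
weight_block []
```

View pics/scene0.png

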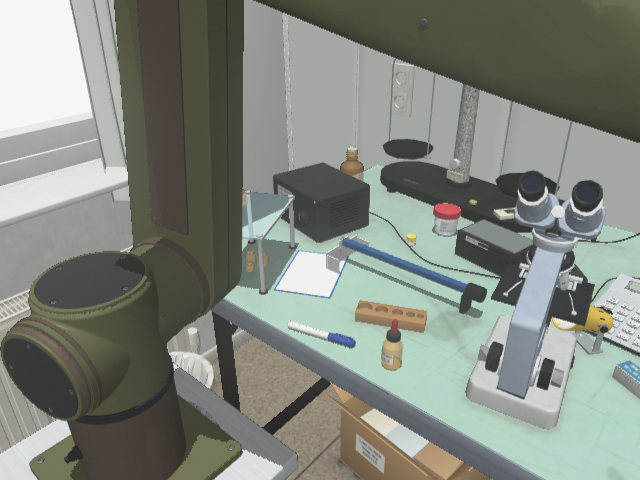

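View pics/top0.png

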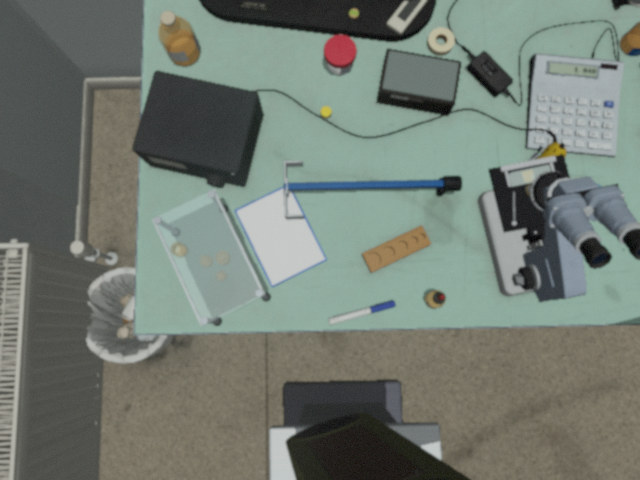

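The scene view shows the riser at about (265,245), the scoop running from (335,255) to (480,300), and the dropper at (392,350). In the top view the riser is at about (210,255) with three weights near (205,260), (222,257) and (221,275), and the vial is at (179,250). The mat is at (281,236), the scoop runs from blade x≈287 to butt x≈460 at y≈185, and the block is at (396,250). I'll zoom in next.

```bash
python3 - <<'E'
import pickle,cv2
P=pickle.load(open('P0.pkl','rb'))
im=P['top']['img'][:,:,::-1]
cv2.imwrite('pics/crop1.png',cv2.resize(im[180:330,145:335],None,fx=4,fy=4,interpolation=cv2.INTER_CUBIC))
cv2.imwrite('pics/crop2.png',cv2.resize(im[140:290,275:475],None,fx=4,fy=4,interpolation=cv2.INTER_CUBIC))
E
```

```text
(no output)
```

View pics/crop1.png

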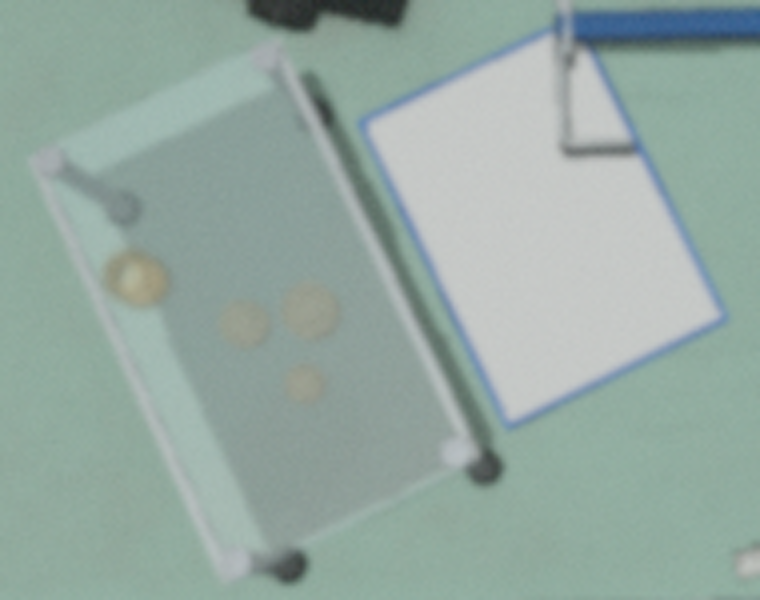

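View pics/crop2.png

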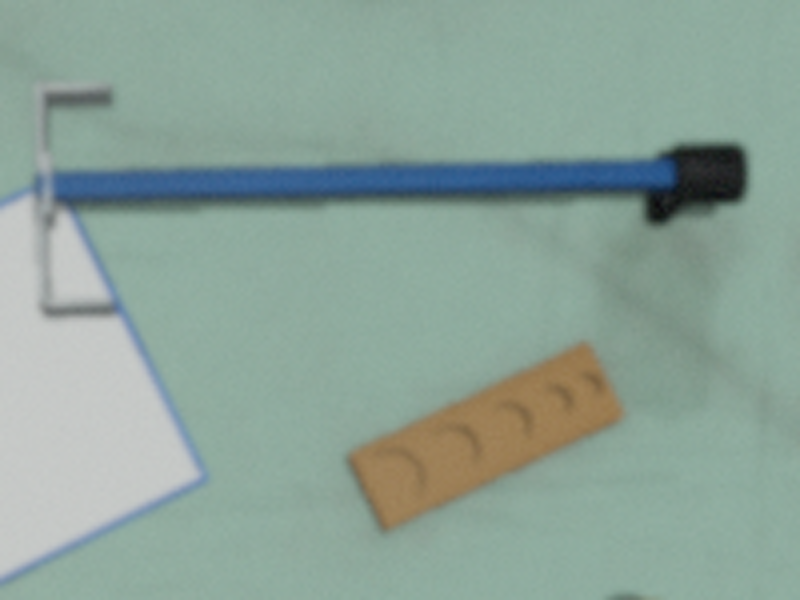

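The crops show:
- **Crop1:** mat corners at (362,122), (562,28), (727,318) and (510,428); weights at (310,308), (245,324) and (304,384); vial at (137,278).
- **Crop2:** blade at x≈42 with wing ends at y≈95 and 310; bar from (50,187) to (670,174); butt end at x=745; block corners at (348,458), (588,342), (625,410) and (385,530).

```bash
cat > h.py <<'E'
import numpy as np
def ray(p,uv,z):
    f=240/np.tan(np.radians(p['vfov']/2)); R=np.array(p['R']);t=np.array(p['t'])
    uv=np.atleast_2d(uv).astype(float)
    d=np.c_[(uv[:,0]-p['cx'])/f,(uv[:,1]-p['cy'])/f,np.ones(len(uv))]@R
    c=-R.T@t
    return c+d*((z-c[2])/d[:,2])[:,None]
def proj(p,X):
    f=240/np.tan(np.radians(p['vfov']/2)); c=np.atleast_2d(X)@np.array(p['R']).T+p['t']
    return c[:,:2]/c[:,2:]*f+[p['cx'],p['cy']]
E
python3 - <<'E'
import pickle,numpy as np
from h import *
np.set_printoptions(precision=4,suppress=True)
p=pickle.load(open('P0.pkl','rb'))['top']
c1=lambda a:np.array(a)/4+[145,180]-.375
c2=lambda a:np.array(a)/4+[275,140]-.375
m=ray(p,c1([(362,122),(562,28),(727,318),(510,428)]),0)[:,:2]
mc=m.mean(0)
# mat sides: corner0 back-left(near riser, far side)
ex=(m[3]-m[0])+(m[2]-m[1]); ey=(m[0]-m[1])+(m[3]-m[2])
print('sides',np.linalg.norm(m[3]-m[0]),np.linalg.norm(m[2]-m[1]),np.linalg.norm(m[0]-m[1]),np.linalg.norm(m[3]-m[2]))
ax=np.degrees(np.arctan2(ex[1],ex[0]));ay=np.degrees(np.arctan2(ey[1],ey[0]));print(ax,ay)
print('matc',mc)
a=np.radians(ay-90) if abs((ay-ax-90+180)%360-180)<20 else np.radians(ay+90)
a=np.radians(ay)-np.pi/2
X=np.array([np.cos(a),np.sin(a)]);Y=np.array([-X[1],X[0]])
o=mc+.13*Y; print('riser o',o,'X',X,'Y',Y,'yaw',np.degrees(a))
loc=lambda q:np.c_[(q-o)@X,(q-o)@Y]
for n,uv,z in(('w1',(310,308),.02),('w2',(245,324),.016),('w3',(304,384),.013),('vial',(137,278),.15)):
    q=ray(p,c1(uv),z)[:,:2];print(n,q,loc(q))
b=ray(p,c2([(50,186.5),(670,174)]),.056)[:,:2]
d=(b[0]-b[1])/np.linalg.norm(b[0]-b[1]);print('bar',b,np.degrees(np.arctan2(d[1],d[0])))
bl=ray(p,c2([(40,88),(45,312)]),.039)[:,:2];print('blade ends',bl,np.linalg.norm(bl[0]-bl[1]))
butt=ray(p,c2([(745,172)]),.048)[:,:2];print('butt',butt, 'grip from butt',butt+.085*d,'from blade',bl.mean(0)-.252*d)
k=ray(p,c2([(348,458),(588,342),(625,410),(385,530)]),.01)[:,:2];print('block',k,loc(k))
dr=ray(p,[[435,298.5]],.05)[:,:2];print('dropper',dr,loc(dr))
brd=ray(p,c1([(275,50),(40,158),(225,570),(470,455)]),.131)[:,:2];print('board',loc(brd))
E
```

```text
sides 0.16925817250035052 0.16720233473072602 0.10973063472480502 0.11830893111688896
-153.26210938942262 115.22438373303932
matc [0.5142 0.1368]
riser o [0.4588 0.2544] X [0.9046 0.4262] Y [-0.4262  0.9046] yaw 25.224383733039318
w1 [[0.4716 0.2464]] [[ 0.0081 -0.0127]]
w2 [[0.465  0.2784]] [[0.0158 0.019 ]]
w3 [[0.4357 0.2502]] [[-0.0227  0.006 ]]
vial [[0.4698 0.2984]] [[0.0287 0.0351]]
bar [[ 0.5991  0.1177]
 [ 0.5988 -0.1768]] 89.9494976621253
blade ends [[0.6525 0.1229]
 [0.5417 0.1218]] 0.11076538515564296
butt [[ 0.601  -0.2144]] grip from butt [[ 0.6011 -0.1294]] from blade [ 0.5969 -0.1296]
block [[ 0.472  -0.0228]
 [ 0.5266 -0.142 ]
 [ 0.4927 -0.1584]
 [ 0.4366 -0.0395]] [[-0.1062 -0.2564]
 [-0.1076 -0.3876]
 [-0.1453 -0.3879]
 [-0.1454 -0.2565]]
dropper [[ 0.3815 -0.1529]] [[-0.2435 -0.3356]]
board [[ 0.0986 -0.058 ]
 [ 0.1004  0.0545]
 [-0.0981  0.0559]
 [-0.1005 -0.0585]]
```

```bash
cat >> h.py <<'E'
from scipy.spatial.transform import Rotation as Ro
def conv(s,wps):
    """wps: (x,y,z,yaw deg of tool x); -> dp (tool axes), twist"""
    R=Ro.from_quat(s['tool_rot']).as_matrix(); y0=np.degrees(np.arctan2(R[1,0],R[0,0]))
    print('pose',np.round(s['ee_pos'],4),'yaw',round(y0,2),'tilt',R[2])
    for w in wps: print(np.round(R.T@(np.array(w[:3])-s['ee_pos']),4).tolist(), round(-((w[3]-y0+180)%360-180),1))
E
python3 - <<'E'
import pickle,numpy as np
from h import *
from bench import bot
np.set_printoptions(precision=4,suppress=True)
p=pickle.load(open('P0.pkl','rb'))['top']
c1=lambda a:np.array(a)/4+[145,180]-.375
q=np.r_[ray(p,c1([(362,122),(727,318),(510,428)]),0)[:,:2],ray(p,c1([(275,50),(40,158),(225,570),(470,455)]),.131)[:,:2]]
L=np.array([[85,-70],[-85,-190],[-85,-70],[101,-58],[101,57],[-101,57],[-101,-58]])/1000
for sel in (slice(0,3),slice(3,7),slice(0,7)):
    A=L[sel]-L[sel].mean(0);B=q[sel]-q[sel].mean(0)
    a=np.arctan2((A[:,0]*B[:,1]-A[:,1]*B[:,0]).sum(),(A*B).sum())
    Rm=np.array([[np.cos(a),-np.sin(a)],[np.sin(a),np.cos(a)]]);o=q[sel].mean(0)-Rm@L[sel].mean(0)
    print('yaw',np.degrees(a),'o',o,'res',np.abs(L[sel]@Rm.T+o-q[sel]).max())
for n,uv,z in(('w1',(310,308),.02),('w2',(245,324),.016),('w3',(304,384),.013)):
    print(n,(ray(p,c1(uv),z)[:,:2]-o)@Rm)
print('scope',ray(p,[[485,200],[508,297],[580,297]],0)[:,:2])
print('target grips',[o+Rm@np.array(v) for v in((-.0025,-.33),(-.0025,-.203),(-.0025,-.355))])
conv(bot.observe(),[(.22,-.45,.241,40),(.27,-.32,.241,60),(.36,-.18,.241,80),(.42,-.10,.241,90),(.50,-.115,.241,90),(.5985,-.1295,.241,90),(.5985,-.1295,.04,90)])
E
```

```text
yaw 25.30892712693088 o [0.4602 0.2524] res 0.0014322539961532238
yaw 24.849972507262667 o [0.4594 0.2536] res 0.0026218985026377206
yaw 25.135053605136328 o [0.4599 0.2531] res 0.003157702761088954
w1 [[ 0.0078 -0.0111]]
w2 [[0.0154 0.0207]]
w3 [[-0.0231  0.0077]]
scope [[ 0.5763 -0.2722]
 [ 0.3837 -0.3038]
 [ 0.3808 -0.4429]]
target grips [array([ 0.5978, -0.0467]), array([0.5438, 0.0683]), array([ 0.6084, -0.0693])]
pose [ 0.2276 -0.6088  0.2423] yaw 20.5 tilt [-0.  0. -1.]
[0.0485, -0.1514, 0.0013] -19.5
[0.1409, -0.2557, 0.0013] -39.5
[0.2742, -0.3553, 0.0013] -59.5
[0.3584, -0.4092, 0.0013] -69.5
[0.4281, -0.3672, 0.0013] -69.5
[0.5153, -0.3191, 0.0013] -69.5
[0.5153, -0.3191, 0.2023] -69.5
```

Call:
carry_out(
  dp=[
    [0.016,-0.05,0],
    [0.032,-0.1,0],
    [0.0485,-0.151,0],
    [0.08,-0.186,0],
    [0.11,-0.22,0],
    [0.141,-0.256,0],
    [0.185,-0.289,0],
    [0.23,-0.322,0],
    [0.274,-0.355,0],
    [0.316,-0.382,0],
    [0.358,-0.409,0],
    [0.358,-0.409,0],
  ],
  twist=[-7,-14,-20,-27,-33,-40,-47,-53,-60,-65,-69.5,-69.5],
  fingers=-1,
)

```text
time: 2.3
ee_pos: [0.4208, -0.0979, 0.2425]
tool_rot: [0.705, 0.709, 0.0, -0.0]
wrist_force: [-1.5, -0.0, 0.6]
width: 0.0856
finger_force: 0.0
```

```bash
python3 - <<'E'
from h import *
from bench import bot
s=bot.observe();print(s['time'],s['joint_pos'],s['wrist_force'])
conv(s,[(.5985,-.1295,.241,90),(.5985,-.1295,.04,90)])
E
```

```text
2.3 [-3.53295254e-01 -3.87286037e-01  2.11062828e+00  3.88485307e-04
  1.41810527e+00 -3.59174818e-01] [-1.46427115 -0.02354695  0.55513033]
pose [ 0.4208 -0.0979  0.2425] yaw 90.33 tilt [ 3.08459032e-04  2.70833820e-04 -9.99999916e-01]
[-0.0326, 0.1775, 0.0016] 0.3
[-0.0326, 0.1774, 0.2026] 0.3
```

Call:
carry_out(
  dp=[
    [-0.008,0.045,0],
    [-0.016,0.09,0],
    [-0.024,0.135,0],
    [-0.0325,0.1775,0],
    [-0.0325,0.1775,0.04],
    [-0.0325,0.1775,0.08],
    [-0.0325,0.1775,0.12],
    [-0.0325,0.1775,0.16],
    [-0.0325,0.1775,0.185],
    [-0.0325,0.1775,0.2025],
    [-0.0325,0.1775,0.2025],
  ],
  twist=[0.2,0.2,0.2,0.2,0.2,0.2,0.2,0.2,0.2,0.2,0.2],
)

```text
time: 3.68
ee_pos: [0.5961, -0.1332, 0.0386]
tool_rot: [0.709, 0.706, -0.001, -0.001]
wrist_force: [-0.5, -0.7, -0.5]
width: 0.085
finger_force: 0.0
```

Call:
carry_out(
  dp=[
    [0,0,0],
    [0,0,0],
    [0,0,0],
    [0,0,0],
    [0,0,0],
    [0,0,0],
    [0,0,0],
    [0,0,0],
  ],
  twist=[0,0,0,0,0,0,0,0],
  fingers=1,
  squeeze=80,
)

```text
time: 4.68
ee_pos: [0.5977, -0.1329, 0.0404]
tool_rot: [0.708, 0.706, 0.0, 0.0]
wrist_force: [1.3, 1.0, 4.4]
width: 0.0128
finger_force: 78.7
```

Call:
carry_out(
  dp=[
    [0,0,-0.012],
    [0,0,-0.025],
    [0,0,-0.038],
    [0,0,-0.05],
    [0,0,-0.05],
    [0,0,-0.05],
    [0,0,-0.05],
    [0,0,-0.05],
    [0,0,-0.05],
    [0,0,-0.05],
    [0,0,-0.05],
    [0,0,-0.05],
  ],
  twist=[0,0,0,0,-4,-8,-12,-16,-20,-23,-25.2,-25.2],
)

```text
time: 6.18
ee_pos: [0.5973, -0.1329, 0.0903]
tool_rot: [0.537, 0.843, 0.0, 0.0]
wrist_force: [0.5, 0.9, -2.7]
width: 0.0131
finger_force: 78.0
```

```bash
python3 - <<'E'
from h import *
from bench import bot,optics
import cv2
np.set_printoptions(precision=4,suppress=True)
p=optics.read_camera('top');s=bot.observe()
o=np.array([.4599,.2531]);a=np.radians(25.15);X=np.array([np.cos(a),np.sin(a)]);Y=np.array([-X[1],X[0]])
print('tool local',(s['ee_pos'][:2]-o)@X,(s['ee_pos'][:2]-o)@Y);conv(s,[])
im=p['img'][:,:,::-1].copy()
cv2.imwrite('pics/c3.png',cv2.resize(im[160:310,170:370],None,fx=4,fy=4,interpolation=cv2.INTER_CUBIC))
q=optics.read_camera('scene')
cv2.imwrite('pics/s3.png',q['img'][:,:,::-1]);
import pickle;pickle.dump((p,q),open('P3.pkl','wb'))
E
```

```text
tool local -0.03971217726327057 -0.40775632009926743
pose [ 0.5972 -0.1329  0.0903] yaw 114.96 tilt [-0.0002  0.0002 -1.    ]
```

View pics/c3.png

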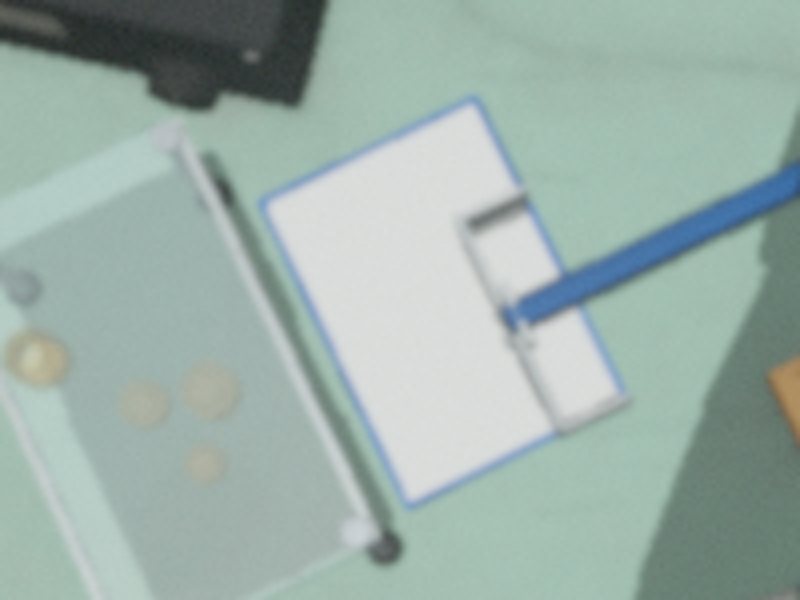

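Crop c3 shows the mat corners at (262,203), (475,98), (627,398) and (408,507). The blade top runs from (462,222) to (560,432), and the weights have not moved.

```bash
python3 - <<'E'
from h import *
import pickle,cv2
np.set_printoptions(precision=4,suppress=True)
p,sc=pickle.load(open('P3.pkl','rb'))
c=lambda a:np.array(a)/4+[170,160]-.375
q=ray(p,c([(262,203),(475,98),(627,398),(408,507)]),0)[:,:2]
L=np.array([[85,-70],[85,-190],[-85,-190],[-85,-70]])/1000
A=L-L.mean(0);B=q-q.mean(0)
a=np.arctan2((A[:,0]*B[:,1]-A[:,1]*B[:,0]).sum(),(A*B).sum())
Rm=np.array([[np.cos(a),-np.sin(a)],[np.sin(a),np.cos(a)]]);o=q.mean(0)-Rm@L.mean(0)
print('yaw',np.degrees(a),'o',o,'res',L@Rm.T+o-q)
for n,uv,z in(('w1',(211,389),.02),('w2',(145,402),.016),('w3',(206,462),.013),('bl',(462,222),.092),('bl',(560,432),.092),('barend',(513,318),.106)):
    print(n,(ray(p,c(uv),z)[:,:2]-o)@Rm)
print('tool',(np.array([.5972,-.1329])-o)@Rm)
# expected blade in scene if level
g=np.array([.5972,-.1329])+.0035*np.array([-.423,.906]);Y=Rm[:,1];X=Rm[:,0]
for l in(-.055,.055):
    for z in(.05,.092): print('scene exp',proj(sc,np.r_[g+Y*.252+X*l,z]))
cv2.imwrite('pics/s3c.png',cv2.resize(sc['img'][180:330,230:430,::-1],None,fx=4,fy=4,interpolation=cv2.INTER_CUBIC))
E
```

```text
yaw 25.373227140765774 o [0.4598 0.2529] res [[ 0.0006  0.0015]
 [ 0.0008 -0.0006]
 [-0.0005 -0.0009]
 [-0.0009 -0.    ]]
w1 [[ 0.0073 -0.0112]]
w2 [[0.0165 0.0204]]
w3 [[-0.0224  0.0066]]
bl [[ 0.0122 -0.1529]]
bl [[-0.0937 -0.1501]]
barend [[-0.04   -0.1536]]
tool [-0.0411 -0.4075]
scene exp [[310.0277 276.4379]]
scene exp [[309.5707 258.0014]]
scene exp [[324.4172 249.6931]]
scene exp [[324.2595 232.3457]]
```

View pics/s3c.png

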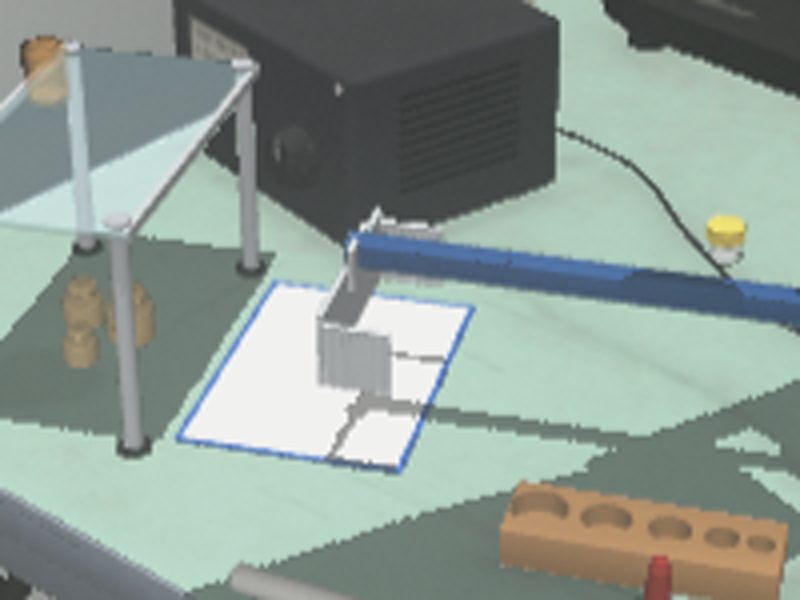

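Crop s3c shows the blade's lower corner at (318,388), where (320,386) was expected, so the scoop is level. The weights are standing at around (110,320). Next I move in.

Call:
carry_out(
  dp=[
    [0.01,0.012,0],
    [0.025,0.025,0],
    [0.04,0.037,0],
    [0.06,0.037,0],
    [0.08,0.037,0],
    [0.1,0.037,0],
    [0.12,0.037,0],
    [0.14,0.037,0],
    [0.16,0.037,0],
    [0.18,0.037,0],
    [0.201,0.037,0],
    [0.201,0.037,0],
  ],
  twist=[-0.4,-0.4,-0.4,-0.4,-0.4,-0.4,-0.4,-0.4,-0.4,-0.4,-0.4,-0.4],
)

```text
time: 7.78
ee_pos: [0.545, 0.0664, 0.0897]
tool_rot: [0.533, 0.846, -0.0, -0.0]
wrist_force: [0.8, -0.3, -1.4]
width: 0.0128
finger_force: 78.1
```

```bash
python3 - <<'E'
from h import *
from bench import bot,optics
import cv2
p=optics.read_camera('top');s=bot.observe();conv(s,[])
a=np.radians(25.37);d=s['ee_pos'][:2]-[.4598,.2529]
print('tool local',d@[np.cos(a),np.sin(a)],d@[-np.sin(a),np.cos(a)])
im=p['img'][:,:,::-1]
A=cv2.resize(im[190:310,150:290],None,fx=4,fy=4,interpolation=cv2.INTER_CUBIC)
cv2.imwrite('pics/c4.png',A)
E
```

```text
pose [0.5455 0.0657 0.0898] yaw 115.48 tilt [-4.01658727e-04  6.18875198e-05 -9.99999917e-01]
tool local -0.002761737157118499 -0.20588319790566864
```

View pics/c4.png

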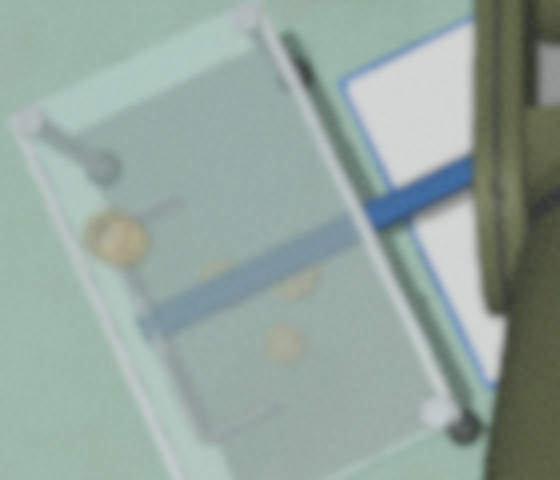

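Crop c4 shows the blade behind all three weights (bar end at (150,320)), with its wings clear of them. I'll lower it.

Call:
carry_out(
  dp=[
    [0,0,0.012],
    [0,0,0.024],
    [0,0,0.036],
    [0,0,0.043],
    [0,0,0.047],
    [0,0,0.0495],
    [0,0,0.0495],
    [0,0,0.0495],
  ],
  twist=[0,0,0,0,0,0,0,0],
)

```text
time: 8.82
ee_pos: [0.5461, 0.065, 0.0407]
tool_rot: [0.534, 0.845, 0.0, 0.0]
wrist_force: [-0.3, -0.7, -2.4]
width: 0.0126
finger_force: 78.1
```

Call:
carry_out(
  dp=[
    [-0.003,0,0],
    [-0.008,0,0],
    [-0.014,0,0],
    [-0.02,0,0],
    [-0.027,0,0],
    [-0.034,0,0],
    [-0.041,0,0],
    [-0.048,0,0],
    [-0.055,0,0],
    [-0.062,0,0],
    [-0.068,0,0],
    [-0.074,0,0],
  ],
  twist=[0,0,0,0,0,0,0,0,0,0,0,0],
)

```text
time: 10.32
ee_pos: [0.5777, -0.0021, 0.0405]
tool_rot: [0.534, 0.845, 0.0, -0.0]
wrist_force: [-2.5, 4.1, 4.2]
width: 0.0124
finger_force: 78.9
```

Call:
carry_out(
  dp=[
    [-0.007,0,0],
    [-0.014,0,0],
    [-0.021,0,0],
    [-0.028,0,0],
    [-0.035,0,0],
    [-0.042,0,0],
    [-0.049,0,0],
    [-0.056,0,0],
    [-0.063,0,0],
    [-0.07,0,0],
    [-0.075,0,0],
    [-0.078,0,0],
  ],
  twist=[0,0,0,0,0,0,0,0,0,0,0,0],
)

```text
time: 11.82
ee_pos: [0.6109, -0.0725, 0.0404]
tool_rot: [0.534, 0.845, 0.0, -0.0]
wrist_force: [-2.5, 4.9, 5.1]
width: 0.0124
finger_force: 79.1
```

```bash
python3 - <<'E'
from h import *
from bench import bot,optics
import cv2
p=optics.read_camera('top');q=optics.read_camera('scene');s=bot.observe();conv(s,[]);print(s['wrist_force'])
A=[cv2.resize(i['img'][y:y+120,x:x+160,::-1],(800,600),interpolation=cv2.INTER_CUBIC)[::2,::2] for i,y,x in((p,180,200),(q,200,240))]
cv2.imwrite('pics/c5.png',np.hstack(A))
E
```

```text
pose [ 0.6111 -0.0728  0.0405] yaw 115.4 tilt [-3.93245661e-04 -1.12657416e-04 -9.99999916e-01]
[-2.46385172  2.62606279  3.8756396 ]
```

View pics/c5.png

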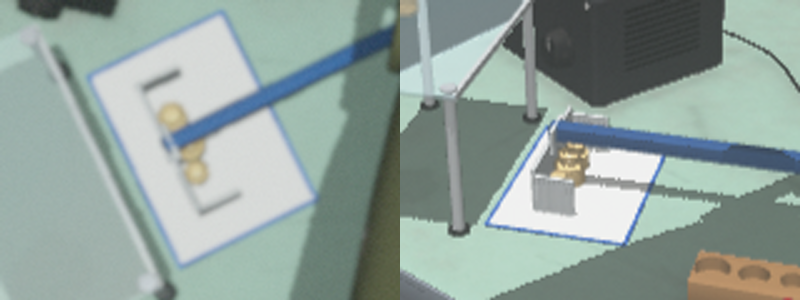

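Panel c5 shows all three weights on the mat in front of the blade, at about (172,115), (195,148) and (197,172), and standing. I'll ease the blade off 4 mm, release and retreat upwards.

Call:
carry_out(
  dp=[
    [0.002,0,0],
    [0.004,0,0],
    [0.004,0,0],
    [0.004,0,0],
  ],
  twist=[0,0,0,0],
)

```text
time: 12.42
ee_pos: [0.6094, -0.0691, 0.0404]
tool_rot: [0.534, 0.845, -0.0, 0.0]
wrist_force: [0.4, -1.5, 0.8]
width: 0.0126
finger_force: 78.6
```

Call:
carry_out(
  dp=[
    [0,0,0],
    [0,0,0],
    [0,0,0],
    [0,0,0],
    [0,0,0],
    [0,0,0],
    [0,0,0],
    [0,0,0],
  ],
  twist=[0,0,0,0,0,0,0,0],
  fingers=-1,
)

```text
time: 13.42
ee_pos: [0.6093, -0.0687, 0.0403]
tool_rot: [0.534, 0.845, -0.0, -0.0]
wrist_force: [0.1, -0.2, 0.5]
width: 0.0857
finger_force: 0.0
```

Call:
carry_out(
  dp=[
    [0,0,-0.01],
    [0,0,-0.03],
    [0,0,-0.06],
    [0,0,-0.09],
    [0,0,-0.13],
    [0,0,-0.17],
    [0,0,-0.2],
    [0,0,-0.2],
    [0,0,-0.2],
  ],
  twist=[0,0,0,0,0,0,0,0,0],
)

```text
time: 14.55
ee_pos: [0.6089, -0.0687, 0.2401]
tool_rot: [0.534, 0.845, -0.0, -0.0]
wrist_force: [-0.4, 0.9, -1.0]
width: 0.0852
finger_force: 0.0
```

```bash
python3 - <<'E'
from h import *
from bench import bot,optics
import cv2
p=optics.read_camera('top');q=optics.read_camera('scene');s=bot.observe();conv(s,[]);print(s['time'],s['wrist_force'],s['width'])
cv2.imwrite('pics/c6.png',np.vstack([p['img'][140:330,150:550,::-1],q['img'][170:400,220:620,::-1]]))
E
```

```text
pose [ 0.6083 -0.0686  0.2385] yaw 115.4 tilt [ 0.00179717 -0.0023934  -0.99999552]
14.65 [0.04858617 0.09861176 0.45338597] 0.08549665301373809
```

View pics/c6.png

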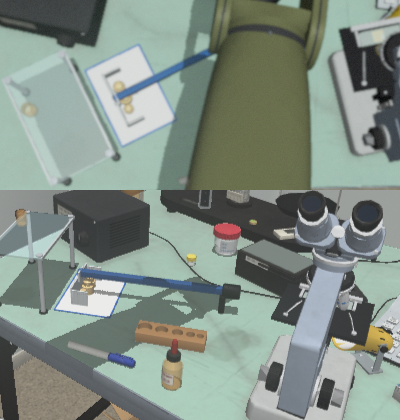

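The c6 view shows the scoop standing free, the three weights on the mat at about (123,92), and the vial and dropper where they were.

```bash
python3 -c "
from bench import bot
print(bot.close_job())"
```

```text
the job is handed in; nothing more can be done
None
```

I dragged all three weights out onto the mat, where the last pictures show them standing, with the scoop standing free of the riser and the vial and dropper in place; I handed the job in at about 14.7 s and got no verdict back.

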